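Set a polariscope's analyser to zero

TASK

Get the bench polariscope ready to check the glass dish standing on its window: press the lamp switch on the base fully home, and push the analyser's lever around its arc until the index line on the ring stands at the zero mark of the scale. Only push, with the fingertips or the outside of the fingers: the lever is not gripped between them, and the dish, the bottle, the tip box and the jar stay where they are.

Things in the scene. Friction and masses are not known exactly. Their poses are not given: they have to be found in the camera images.
- polariscope: Bench polariscope, fixed. Origin on the bench under the analyser's vertical axis; x to the back, y left, z up. White base x -110..140, y -190..110, 70 mm high; opal window 124 mm wide, 72 mm up, on the axis; column 22 mm thick at x 112, 295 mm high. Black analyser mount on the axis: disc 168 mm wide, 190-214 mm up; white scale marks every 10 degrees on its front half, longer every 30.
- analyser (a joint): Angle of the rotating analyser ring in the mount, rad: 0 with its index line and lever at the zero mark (lever along the polariscope's -x), positive with the lever round to the +y side (clockwise from above), where it starts; ends at -1.57 and 1.57. Light friction (about 1.2 N at the grip), no spring or detent: it stays where it is left.
- lever_grip (a point): Middle of the lever's black cylindrical grip (12 mm thick, lying radially, from 104 to 136 mm off the analyser's axis), 120 mm off that axis, 202 mm above the bench. A 7 mm steel rod joins it to the ring through a slot in the mount's rim (84 mm off the axis). Free air beside it and 130 mm below it. The frame turns with the lever: x inwards to the axis, y sideways, z up.
- index_line (a point): Middle of the black index line on top of the aluminium ring (119 mm wide) inside the mount, 54 mm off the analyser's axis, on the lever's radius; 215 mm above the bench.
- zero_mark (a point): Zero mark of the fixed scale: a broader white line with a triangle outside it, in the middle of the scale at the mount's front (-x) side. This point is 72 mm off the analyser's axis, 214 mm above the bench.
- lamp_switch (a joint): Travel of the lamp's push switch, m: 0 out (off), 0.006 fully down (on). It resists with about 3 N and has no spring: it stays as far down as it is pressed, so press it fully home.
- switch_top (a point): Top centre of the switch's round black cap, 24 mm across, on the base's grey control panel right (-y) of the window, at the polariscope's x -60, y -142 mm; at the start 82 mm above the bench and 12 mm above the base. It goes straight down 6 mm.
- dish: Glass dish 76 mm across, 42 mm high, standing loose on the opal window below the analyser. Origin at the centre of its underside.
- bottle: Glass bottle with a blue cap, 70 mm across, 150 mm high, loose on the bench to the left of the polariscope. Origin at the centre of its underside.
- tip_box: Pipette tip box, 120 x 84 x 73 mm high, loose on the bench to the right of the polariscope. Origin at the centre of its underside.
- jar: Small white screw-top jar, 46 mm across, 50 mm high, loose on the bench in front of the polariscope's left half. Origin at the centre of its underside.

How it is judged:
By the outcome, as a careful person would: the job done as asked, in the order asked, and still so for the second after the job is handed in, with the robot touching nothing.
It also fails if it takes over 43 s, if anything falls off the work surface, if the arm or the gripper's body presses on something with over 40 N, if the wrist force passes 120 N, or if a joint passes its speed limit or range.

ROBOT

A 6-joint arm with a two-finger parallel gripper is mounted at the origin on the work surface. World frame = base frame: x ahead of the robot, y to its left, z up, the work surface at z = 0. Lengths are in m, angles in rad, forces in N, time in s.
With the tool pointing down it reaches from about 0.325 to 0.9 m from the base axis. Payload 6.1 kg.
Tool frame: the origin (TCP) lies midway between the tips of the shut fingers; the grasp point (between the pads) lies arm.hold_point_z behind it (arm.hold_point_z is the distance from the TCP to the grasp point, in m); x points along the fingers, z is the direction in which the jaws open and shut, and the axes are right-handed (so a half turn about x gives the same grasp; the last joint's range is limited). The gripper opens to 85 mm and grips with 20 to 120 N. Pads are 22 mm wide; open, the fingers measure 114 mm over their backs; the gripper's body (76 mm by 85 mm) begins 54 mm behind the grasp point. The pads swing forward as they close: fully open they stand 13 mm farther back than shut.
Start: joints at [1.196, 0.22, 1.526, -0, 1.395, -0.126], TCP at [0.154, 0.606, 0.231] pointing down, gripper open.
Joint ranges: [-2.98, 2.98], [-0.91, 2.08], [0.09, 2.57], [-1.24, 4.39], [0.2, 2.65], [-2.68, 2.68]. Speed limits (rad/s): [2.57, 2.57, 3.01, 3.14, 3.14, 3.14].

INTERFACE

Orientations are given as a 3x3 rotation matrix whose columns are the frame's x, y, z axes.
In Python, from plant import arm gives the robot as it stands.
- The arm moves only by the shell command python3 -m creep 'ROWS' [FORCE]. ROWS is JSON, a list of rows, each an object of numbers: "gripper": the opening, from -1 (shut) to 1 (fully open); "x", "y", "z": the shift along the tool's x, y, z as a fraction of full scale; "ax", "ay", "az": the turn, a rotation vector about the tool's x, y, z as a fraction of full scale. A call has 1 to 12 rows; each row shifts and turns the commanded pose from where the row before left it, along the tool's axes as they then stand; what a row does not reach is not made up. Full scale, the value 1, is 25 cm for a shift and pi/4 rad for a turn. A row lasts 1/8 s, in which the tool goes at most 62.5 mm and 10.7 degrees, less where a joint would pass 70% of its speed; a pose out of reach is approached as far as the arm can. A call with a number of a shift or a turn outside -1 to 1 is refused whole. A call with a gripper value outside its range is refused whole. The fingers move at their own pace and stop on an object; FORCE is the grip in N (left out, the last holds). Time passes only in rows, so rows that do not move let the fingers close. It gives the time, the measured TCP pose, the force and the opening at its end, in the units of the state.
- arm.get_state(): the state, without advancing time (a new reading comes with each control period).
- arm.get_image(name): name is "scene" or "top"; returns a dict with "image" (384x512x3 uint8, blue, green, red), "fx", "fy", "cx", "cy" (pixels), "origin" and "orientation" of the camera in the world. Camera axes: x right, y up, looking along -z (the intrinsics and any distortion apply to the point x, -y, -z); pixel columns grow to the right and rows downward; lengths in m; the calibration is good to about 2 mm. A picture is of the moment at which its call begins. There is no depth.
- arm.sign_off(): hands the job in, once; it reports no verdict.
The state is a dict: "clock": time; "qpos": joint angles; "joint_vel": joint speeds; "tau": joint torques, N m; "tool_pos": TCP position; "tool_rot": TCP orientation; "ft_force": force on the tool from outside, world axes, zero at the start; "torque": the same for the moment, N m; "grip_width": opening from 0.0 (shut) to 1.0 (fully open).
Only numpy, scipy, OpenCV 4.12 (cv2) and the standard library are available. Lean on these libraries where they do the work, as an engineer would, in place of code of your own. Each camera call takes 0.05 s, during which the arm holds its last target.

## Working session

There is one attempt and no reset: what is moved stays moved. The work goes in short steps, Python scripts to look and compute and a shell command to move; the robot and the scene stay as the last step left them, time stands still between calls to the robot, and variables do not carry over. Pictures are saved under pics/ and viewed, and the job is handed in when it is done.

```bash
mkdir -p pics; ls; python3 - <<'E'
from plant import arm
import cv2,numpy as np
s=arm.get_state();print(s['clock'],s['tool_pos'],np.round(s['tool_rot'],3).tolist(),arm.hold_point_z,s['grip_width'])
for n in('scene','top'):
    d=arm.get_image(n);cv2.imwrite(f'pics/{n}0.png',d['image']);np.savez(f'pics/{n}0.npz',**d)
    print(n,d['fx'],d['fy'],d['cx'],d['cy'],np.round(d['origin'],3),np.round(d['orientation'],3).tolist(),d.keys())
E
```

```text
pics
0.0 [0.15367678 0.60517108 0.23017072] [[-0.001, -0.969, 0.246], [-0.002, 0.246, 0.969], [-1.0, 0.0, -0.002]] 0.0187 0.9996358886310702
scene 382.47597604634535 382.47597604634535 252.70151846020389 185.63303568237356 [ 0.944 -0.604  0.653] [[0.871, -0.298, 0.391], [0.491, 0.488, -0.722], [0.024, 0.821, 0.571]] dict_keys(['image', 'fx', 'fy', 'cx', 'cy', 'origin', 'orientation'])
top 363.05039976797207 363.05039976797207 255.72126596172353 193.81549578899237 [0.41  0.038 0.981] [[-0.113, 0.968, -0.224], [-0.994, -0.109, 0.028], [0.003, 0.226, 0.974]] dict_keys(['image', 'fx', 'fy', 'cx', 'cy', 'origin', 'orientation'])
```

View pics/scene0.png

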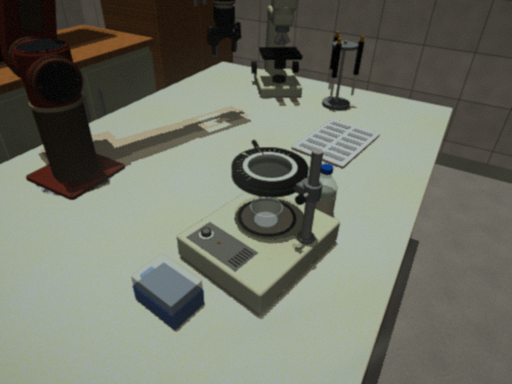

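View pics/top0.png

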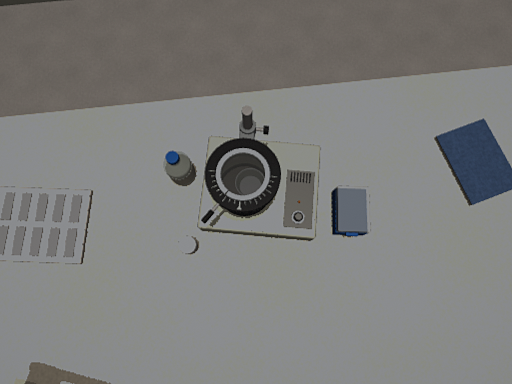

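```bash
python3 - <<'E'
import cv2
a=cv2.imread('pics/top0.png')[95:260,155:345];cv2.imwrite('pics/top0z.png',cv2.resize(a,(760,660)[:2] and (690,600),interpolation=cv2.INTER_CUBIC))
a=cv2.imread('pics/scene0.png')[130:310,165:365];cv2.imwrite('pics/scene0z.png',cv2.resize(a,None,fx=3.3,fy=3.3,interpolation=cv2.INTER_CUBIC))
print(690/190,600/165)
E
```

```text
3.6315789473684212 3.6363636363636362
```

View pics/top0z.png

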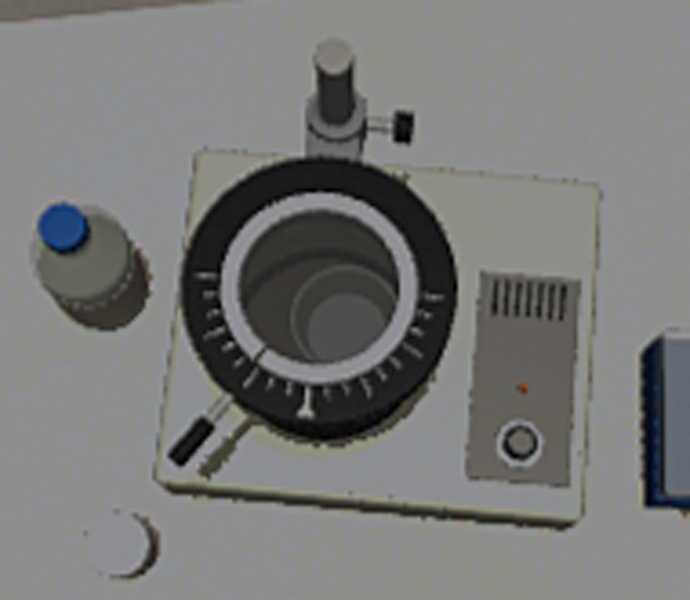

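View pics/scene0z.png

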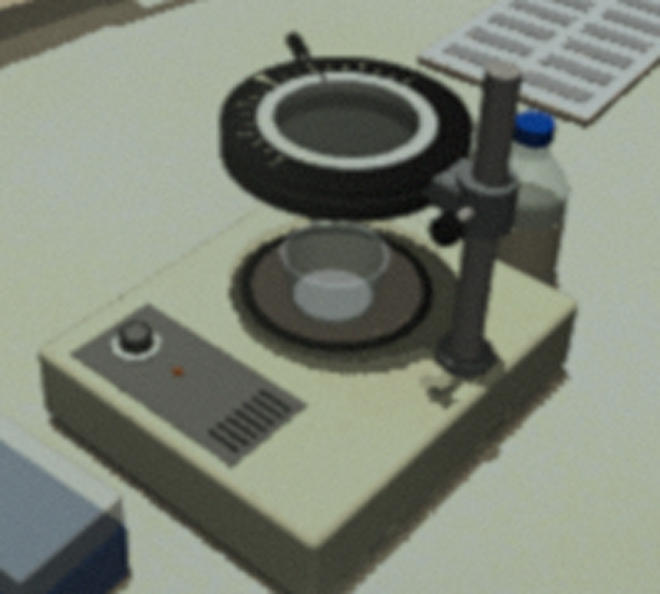

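```bash
cat > h.py <<'E'
import numpy as np,cv2
def ray(d,u,v):
    r=np.array([(u-d['cx'])/d['fx'],-(v-d['cy'])/d['fy'],-1.]);return d['origin'],d['orientation']@r
def cast(d,uv,z):
    o,r=ray(d,*uv);return o+r*(z-o[2])/r[2]
def proj(d,p):
    c=d['orientation'].T@(np.asarray(p)-d['origin']);return (d['cx']+d['fx']*c[0]/-c[2],d['cy']-d['fy']*c[1]/-c[2])
def ring(d,seed):
    "outer contour of the bright ring nearest seed px, world points at z=.215"
    g=cv2.cvtColor(d['image'],cv2.COLOR_BGR2GRAY)
    m=(g>100).astype(np.uint8)
    n,l,st,c=cv2.connectedComponentsWithStats(m)
    ls=l[seed[1]-3:seed[1]+4,seed[0]-3:seed[0]+4].ravel();ls=ls[ls>0];k=np.bincount(ls).argmax()
    cs=cv2.findContours((l==k).astype(np.uint8),cv2.RETR_EXTERNAL,cv2.CHAIN_APPROX_NONE)[0]
    return max(cs,key=len)[:,0,:],st[k]
def top(u,v):return 155+u/3.6316-.4,95+v/3.6364-.4
def scn(u,v):return 165+u/3.3-.4,130+v/3.3-.4
E
python3 - <<'E'
from h import *
T=dict(np.load('pics/top0.npz'));S=dict(np.load('pics/scene0.npz'))
for nm,d,seed in(('T',T,tuple(int(round(x)) for x in top(319,374))),('S',S,tuple(int(round(x)) for x in scn(345,161)))):
    c,st=ring(d,seed);h=cv2.convexHull(c.astype(np.int32))[:,0]
    w=np.array([cast(d,p,.215) for p in h]);A=np.c_[2*w[:,:2],np.ones(len(w))];x=np.linalg.lstsq(A,(w[:,:2]**2).sum(1),rcond=None)[0]
    print(nm,seed,st,'centre',x[:2],'R',np.sqrt(x[2]+x[0]**2+x[1]**2))
pts=dict(zero=(308,403,.214),index=(262,357,.215),grip=(191,441,.202),switch=(520,441,.082))
for k,(u,v,z) in pts.items():print(k,cast(T,top(u,v),z).round(4))
for k,(u,v,z) in dict(switch=(134,331,.082),grip=(299,45,.202),zero=(265,77,.214)).items():print('S',k,cast(S,scn(u,v),z).round(4))
for k,(u,v,z) in dict(FL=(155,485,.07),FR=(582,520,.07),BL=(200,149,.07),BR=(600,184,.07),).items():print(k,cast(T,top(u,v),z).round(4))
for k,(u,v,z) in dict(cap=(62,227,.15),jar=(125,545,.05)).items():print(k,cast(T,top(u,v),z).round(4))
E
```

```text
T (242, 197) [216 148  54  52 726] centre [0.63571243 0.03964817] R 0.05910439358861399
S (269, 178) [243 152  55  29 476] centre [0.63639915 0.03685975] R 0.059722738899762984
zero [0.5651 0.0533 0.214 ]
index [0.5957 0.0777 0.215 ]
grip [0.5524 0.1254 0.202 ]
switch [ 0.5488 -0.0867  0.082 ]
S switch [ 0.5468 -0.0884  0.082 ]
S grip [0.5501 0.1282 0.202 ]
S zero [0.563  0.0558 0.214 ]
FL [0.5485 0.1676 0.07  ]
FR [ 0.4913 -0.1232  0.07  ]
BL [0.7923 0.1157 0.07  ]
BR [ 0.7325 -0.1729  0.07  ]
cap [0.7141 0.2042 0.15  ]
jar [0.5117 0.1946 0.05  ]
```

```bash
python3 -m creep '[{"gripper":-1,"y":-0.1,"z":-0.14},{"gripper":-1,"y":-0.12,"z":-0.17},{"gripper":-1,"y":-0.12,"z":-0.17},{"gripper":-1,"y":-0.12,"z":-0.17},{"gripper":-1,"y":-0.12,"z":-0.17},{"gripper":-1,"y":-0.12,"z":-0.17},{"gripper":-1,"y":-0.12,"z":-0.17},{"gripper":-1,"y":-0.12,"z":-0.17},{"gripper":-1,"y":-0.12,"z":-0.17},{"gripper":-1,"y":-0.12,"z":-0.17},{"gripper":-1,"y":-0.12,"z":-0.17},{"gripper":-1,"y":-0.12,"z":-0.17}]' 20
```

```text
validation failed for argument at $[0]...
```

```bash
python3 -m creep '[{"gripper":-1,"x":0,"y":-0.1,"z":-0.14,"ax":0,"ay":0,"az":0}]' 20
```

```text
clock: 0.22
tool_pos: [0.1688, 0.5661, 0.2302]
tool_rot: [[-0.001, -0.97, 0.244], [-0.001, 0.244, 0.97], [-1.0, 0.001, -0.001]]
ft_force: [0.7, -0.0, 0.5]
grip_width: 0.821
```

```bash
python3 -m creep '[{"gripper":-1,"x":0,"y":-0.13,"z":-0.19,"ax":0,"ay":0,"az":0},{"gripper":-1,"x":0,"y":-0.13,"z":-0.19,"ax":0,"ay":0,"az":0},{"gripper":-1,"x":0,"y":-0.13,"z":-0.19,"ax":0,"ay":0,"az":0},{"gripper":-1,"x":0,"y":-0.13,"z":-0.19,"ax":0,"ay":0,"az":0},{"gripper":-1,"x":0,"y":-0.13,"z":-0.19,"ax":0,"ay":0,"az":0},{"gripper":-1,"x":0,"y":-0.13,"z":-0.19,"ax":0,"ay":0,"az":0},{"gripper":-1,"x":0,"y":-0.13,"z":-0.19,"ax":0,"ay":0,"az":0},{"gripper":-1,"x":0,"y":-0.13,"z":-0.19,"ax":0,"ay":0,"az":0},{"gripper":-1,"x":0,"y":-0.13,"z":-0.19,"ax":0,"ay":0,"az":0},{"gripper":-1,"x":0,"y":-0.13,"z":-0.19,"ax":0,"ay":0,"az":0},{"gripper":-1,"x":0,"y":-0.13,"z":-0.19,"ax":0,"ay":0,"az":0},{"gripper":-1,"x":0,"y":-0.13,"z":-0.19,"ax":0,"ay":0,"az":0}]' 20
```

```text
clock: 1.72
tool_pos: [0.4073, -0.0848, 0.2312]
tool_rot: [[0.0, -0.969, 0.247], [0.0, 0.247, 0.969], [-1.0, -0.0, 0.0]]
ft_force: [1.2, 0.3, 0.4]
grip_width: 0.001
```

```bash
python3 -m creep '[{"gripper":-1,"x":0,"y":0,"z":0,"ax":0.15,"ay":0,"az":0},{"gripper":-1,"x":0,"y":0,"z":0,"ax":0.15,"ay":0,"az":0},{"gripper":-1,"x":0,"y":0,"z":0,"ax":0.15,"ay":0,"az":0},{"gripper":-1,"x":0,"y":-0.12,"z":0.075,"ax":0,"ay":0,"az":0},{"gripper":-1,"x":0,"y":-0.12,"z":0.075,"ax":0,"ay":0,"az":0},{"gripper":-1,"x":0.1,"y":-0.12,"z":0.075,"ax":0,"ay":0,"az":0},{"gripper":-1,"x":0.1,"y":-0.11,"z":0.07,"ax":0,"ay":0,"az":0},{"gripper":-1,"x":0.1,"y":0,"z":0,"ax":0,"ay":0,"az":0},{"gripper":-1,"x":0,"y":0,"z":0,"ax":0,"ay":0,"az":0}]' 20
python3 - <<'E'
from plant import arm
from h import *
s=arm.get_state();d=arm.get_image('scene');T=arm.get_image('top')
print(s['tool_pos'],proj(d,s['tool_pos']),proj(T,s['tool_pos']))
a=np.hstack([cv2.resize(d['image'][90:310,130:350],(400,400)),cv2.resize(T['image'][95:315,165:385],(400,400))]);cv2.imwrite('pics/b1.png',a)
E
```

```text
clock: 2.85
tool_pos: [0.5437, -0.0879, 0.1532]
tool_rot: [[-0.006, -0.824, 0.566], [0.002, 0.566, 0.824], [-1.0, 0.006, -0.002]]
ft_force: [0.3, 0.3, -0.2]
grip_width: 0.001
[ 0.54367903 -0.08785921  0.15322267] (np.float64(202.58925758558456), np.float64(204.03564139195876)) (np.float64(302.1750352067164), np.float64(212.85822882264753))
```

View pics/b1.png

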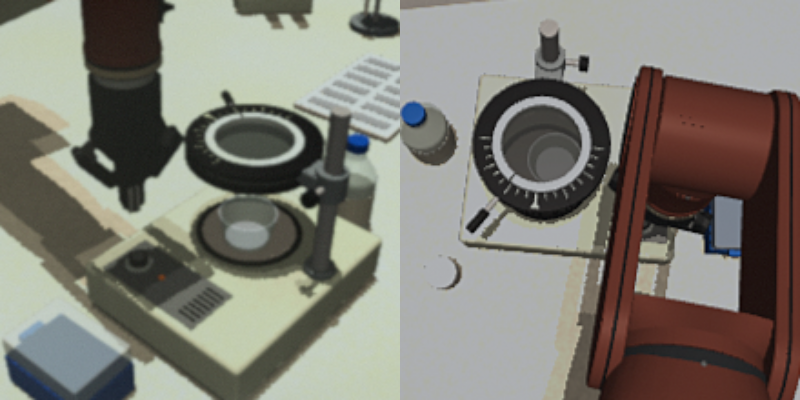

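```bash
python3 - <<'E'
from plant import arm
print(arm.get_state()['qpos'])
E
```

```text
[-3.03627562e-01  1.14895410e-01  1.79084889e+00 -1.82065711e-05
  1.23633122e+00 -1.27215477e+00]
```

```bash
python3 -m creep '[{"gripper":-1,"x":0,"y":0,"z":0,"ax":0.22,"ay":0,"az":0},{"gripper":-1,"x":0,"y":0,"z":0,"ax":0.22,"ay":0,"az":0},{"gripper":-1,"x":0,"y":0,"z":0,"ax":0.22,"ay":0,"az":0},{"gripper":-1,"x":0,"y":0,"z":0,"ax":0.22,"ay":0,"az":0},{"gripper":-1,"x":0,"y":0,"z":0,"ax":0.22,"ay":0,"az":0},{"gripper":-1,"x":0,"y":0,"z":0,"ax":0.22,"ay":0,"az":0},{"gripper":-1,"x":0,"y":0,"z":0,"ax":0.22,"ay":0,"az":0},{"gripper":-1,"x":0,"y":0,"z":0,"ax":0.22,"ay":0,"az":0},{"gripper":-1,"x":0,"y":0,"z":0,"ax":0.22,"ay":0,"az":0},{"gripper":-1,"x":0.1,"y":0,"z":0.02,"ax":0,"ay":0,"az":0},{"gripper":-1,"x":0.1,"y":0,"z":0,"ax":0,"ay":0,"az":0},{"gripper":-1,"x":0,"y":0,"z":0,"ax":0,"ay":0,"az":0}]' 20
python3 - <<'E'
from plant import arm
from h import *
s=arm.get_state();d=arm.get_image('scene')
print(s['tool_pos'],proj(d,s['tool_pos']),s['qpos'])
cv2.imwrite('pics/b2.png',cv2.resize(d['image'][110:310,130:350],(770,560)[:2] and (660,600)))
E
```

```text
clock: 4.45
tool_pos: [0.5489, -0.0912, 0.106]
tool_rot: [[-0.002, 0.554, 0.833], [0.001, 0.833, -0.554], [-1.0, -0.001, -0.002]]
ft_force: [0.5, -0.5, 0.9]
grip_width: 0.001
[ 0.54892495 -0.09117515  0.10597714] (np.float64(204.75116081565957), np.float64(222.6965724105105)) [-3.06313288e-01  1.84344534e-01  1.81624092e+00 -1.71340050e-05
  1.14290883e+00  2.80420055e-01]
```

View pics/b2.png

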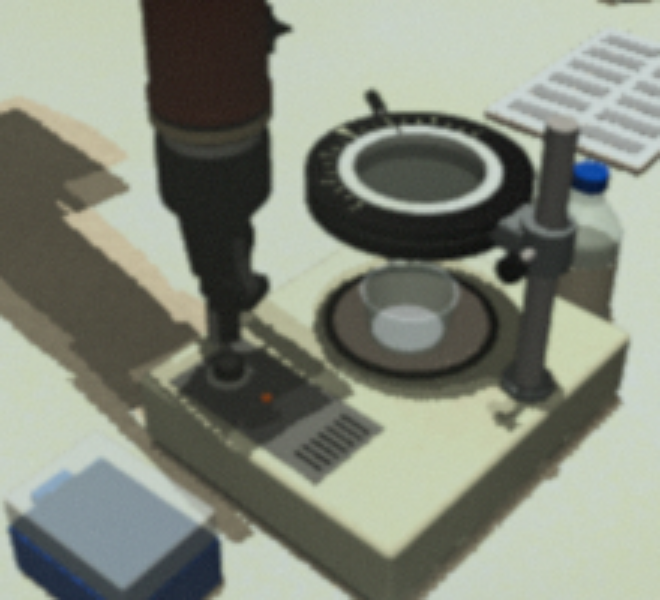

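```bash
python3 -m creep '[{"gripper":-1,"x":0.04,"y":0,"z":0,"ax":0,"ay":0,"az":0},{"gripper":-1,"x":0.04,"y":0,"z":0,"ax":0,"ay":0,"az":0},{"gripper":-1,"x":0.01,"y":0,"z":0,"ax":0,"ay":0,"az":0},{"gripper":-1,"x":0.01,"y":0,"z":0,"ax":0,"ay":0,"az":0},{"gripper":-1,"x":0.01,"y":0,"z":0,"ax":0,"ay":0,"az":0},{"gripper":-1,"x":0.004,"y":0,"z":0,"ax":0,"ay":0,"az":0},{"gripper":-1,"x":0,"y":0,"z":0,"ax":0,"ay":0,"az":0}]' 20
```

```text
clock: 5.38
tool_pos: [0.5501, -0.0914, 0.0778]
tool_rot: [[0.0, 0.553, 0.833], [-0.0, 0.833, -0.553], [-1.0, 0.0, 0.0]]
ft_force: [0.3, 0.7, 0.7]
grip_width: 0.001
```

```bash
python3 -m creep '[{"gripper":-1,"x":0.004,"y":0,"z":0,"ax":0,"ay":0,"az":0},{"gripper":-1,"x":0.004,"y":0,"z":0,"ax":0,"ay":0,"az":0}]' 20;python3 -m creep '[{"gripper":-1,"x":0.004,"y":0,"z":0,"ax":0,"ay":0,"az":0}]' 20
```

```text
clock: 5.62
tool_pos: [0.5502, -0.0914, 0.076]
tool_rot: [[0.001, 0.553, 0.833], [-0.0, 0.833, -0.553], [-1.0, 0.0, 0.001]]
ft_force: [-2.1, -0.3, 8.0]
grip_width: -0.0
clock: 5.75
tool_pos: [0.5502, -0.0915, 0.0759]
tool_rot: [[0.0, 0.553, 0.833], [-0.0, 0.833, -0.553], [-1.0, 0.0, 0.0]]
ft_force: [-5.9, 0.8, 14.9]
grip_width: -0.003
```

```bash
python3 -m creep '[{"gripper":-1,"x":0.002,"y":0,"z":0,"ax":0,"ay":0,"az":0},{"gripper":-1,"x":0,"y":0,"z":0,"ax":0,"ay":0,"az":0}]' 20;python3 -m creep '[{"gripper":-1,"x":-0.1,"y":0,"z":0,"ax":0,"ay":0,"az":0},{"gripper":-1,"x":-0.2,"y":0,"z":0,"ax":0,"ay":0,"az":0},{"gripper":-1,"x":-0.2,"y":0,"z":0,"ax":0,"ay":0,"az":0},{"gripper":-1,"x":-0.2,"y":0,"z":0,"ax":0,"ay":0,"az":0}]' 20
```

```text
clock: 6.0
tool_pos: [0.5503, -0.0915, 0.076]
tool_rot: [[0.0, 0.553, 0.833], [-0.0, 0.833, -0.553], [-1.0, 0.0, 0.001]]
ft_force: [-6.0, 1.4, 13.4]
grip_width: -0.001
clock: 6.5
tool_pos: [0.5498, -0.0914, 0.2506]
tool_rot: [[0.0, 0.554, 0.833], [-0.0, 0.833, -0.554], [-1.0, 0.0, 0.0]]
ft_force: [0.1, -0.8, 0.3]
grip_width: 0.001
```

```bash
python3 -m creep '[{"gripper":-1,"x":0,"y":0.175,"z":-0.086,"ax":0,"ay":0,"az":0},{"gripper":-1,"x":0,"y":0.175,"z":-0.086,"ax":0,"ay":0,"az":0},{"gripper":-1,"x":0,"y":0.175,"z":-0.086,"ax":0,"ay":0,"az":0},{"gripper":-1,"x":0,"y":0.175,"z":-0.086,"ax":0,"ay":0,"az":0},{"gripper":-1,"x":0,"y":0.175,"z":-0.086,"ax":0,"ay":0,"az":0},{"gripper":-1,"x":0,"y":0,"z":0,"ax":0,"ay":0,"az":0}]' 20
python3 -m creep '[{"gripper":-1,"x":0,"y":0,"z":0,"ax":-0.215,"ay":0,"az":0},{"gripper":-1,"x":0,"y":0,"z":0,"ax":-0.215,"ay":0,"az":0},{"gripper":-1,"x":0,"y":0,"z":0,"ax":-0.215,"ay":0,"az":0},{"gripper":-1,"x":0,"y":0,"z":0,"ax":-0.215,"ay":0,"az":0},{"gripper":-1,"x":0,"y":0,"z":0,"ax":-0.215,"ay":0,"az":0},{"gripper":-1,"x":0,"y":0,"z":0,"ax":-0.215,"ay":0,"az":0},{"gripper":-1,"x":0,"y":0,"z":0,"ax":-0.215,"ay":0,"az":0},{"gripper":-1,"x":0,"y":0,"z":0,"ax":-0.215,"ay":0,"az":0},{"gripper":-1,"x":0,"y":0,"z":0,"ax":0,"ay":0,"az":0}]' 20
python3 - <<'E'
from plant import arm
from h import *
s=arm.get_state();d=arm.get_image('scene');T=arm.get_image('top')
print(s['tool_pos'],proj(d,s['tool_pos']),proj(T,s['tool_pos']),s['qpos'])
a=np.hstack([cv2.resize(d['image'][80:300,150:370],(400,400)),cv2.resize(T['image'][95:315,165:385],(400,400))]);cv2.imwrite('pics/b3.png',a)
E
```

```text
clock: 7.25
tool_pos: [0.5813, 0.1535, 0.2487]
tool_rot: [[-0.0, 0.55, 0.835], [0.001, 0.835, -0.55], [-1.0, 0.001, -0.001]]
ft_force: [0.9, -0.2, 0.4]
grip_width: 0.003
clock: 8.38
tool_pos: [0.5815, 0.1494, 0.249]
tool_rot: [[-0.0, -0.69, 0.723], [-0.0, 0.723, 0.69], [-1.0, -0.0, -0.0]]
ft_force: [-0.3, -0.7, -0.4]
grip_width: -0.001
[0.58152253 0.14937733 0.24904866] (np.float64(271.4986672743395), np.float64(125.62672948264921)) (np.float64(191.48488399093048), np.float64(199.4603660906458)) [ 1.20324753e-01  1.51020384e-01  1.57241434e+00 -3.19814234e-04
  1.41827905e+00 -6.41627506e-01]
```

View pics/b3.png

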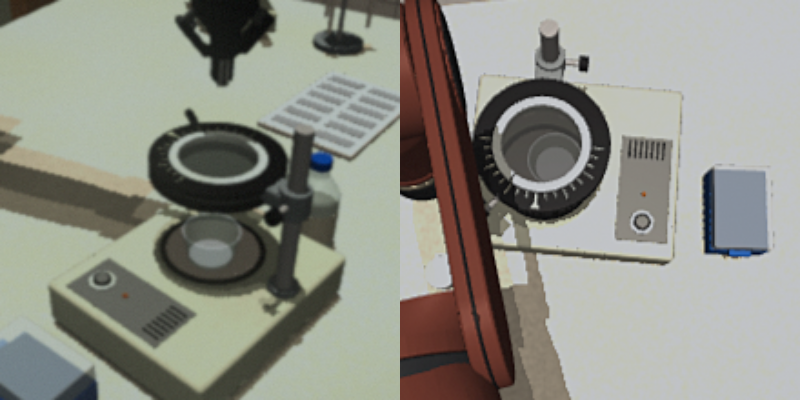

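```bash
python3 -m creep '[{"gripper":-1,"x":0.09,"y":0,"z":0,"ax":0,"ay":0,"az":0},{"gripper":-1,"x":0.09,"y":0,"z":0,"ax":0,"ay":0,"az":0},{"gripper":-1,"x":0.08,"y":0,"z":0,"ax":0,"ay":0,"az":0},{"gripper":-1,"x":0,"y":0,"z":-0.02,"ax":0,"ay":0,"az":0},{"gripper":-1,"x":0,"y":0,"z":-0.02,"ax":0,"ay":0,"az":0},{"gripper":-1,"x":0,"y":0,"z":0,"ax":0,"ay":0,"az":0}]' 20
python3 - <<'E'
from plant import arm
from h import *
s=arm.get_state();d=arm.get_image('scene');T=arm.get_image('top')
print(s['tool_pos'],proj(d,s['tool_pos']))
a=np.hstack([cv2.resize(d['image'][80:210,200:330],(400,400)),cv2.resize(T['image'][95:315,165:385],(400,400))]);cv2.imwrite('pics/b4.png',a)
E
```

```text
clock: 9.22
tool_pos: [0.5747, 0.1432, 0.1857]
tool_rot: [[0.002, -0.692, 0.722], [0.0, 0.722, 0.692], [-1.0, -0.001, 0.002]]
ft_force: [0.9, 1.3, 0.8]
grip_width: 0.005
[0.57473988 0.14316567 0.18565955] (np.float64(266.59282777962113), np.float64(149.1171204590749))
```

View pics/b4.png

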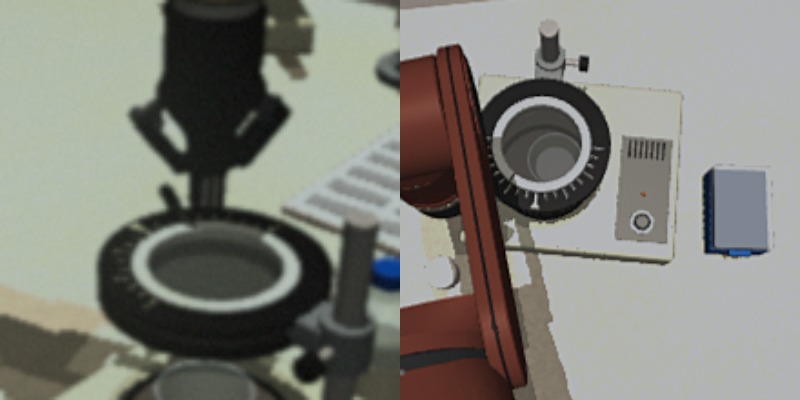

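```bash
python3 -m creep '[{"gripper":-1,"x":0,"y":0,"z":-0.02,"ax":0,"ay":0,"az":0},{"gripper":-1,"x":0,"y":0,"z":-0.02,"ax":0,"ay":0,"az":0},{"gripper":-1,"x":0,"y":0.003,"z":-0.0245,"ax":-0.067,"ay":0,"az":0},{"gripper":-1,"x":0,"y":0.003,"z":-0.0245,"ax":-0.067,"ay":0,"az":0},{"gripper":-1,"x":0,"y":0.003,"z":-0.0245,"ax":-0.067,"ay":0,"az":0},{"gripper":-1,"x":0,"y":0.003,"z":-0.0245,"ax":-0.067,"ay":0,"az":0},{"gripper":-1,"x":0,"y":0.003,"z":-0.0245,"ax":-0.067,"ay":0,"az":0},{"gripper":-1,"x":0,"y":0,"z":0,"ax":0,"ay":0,"az":0}]' 20
cat > see.py <<'E'
import sys
from plant import arm
from h import *
s=arm.get_state();S=arm.get_image('scene');T=arm.get_image('top')
n=sys.argv[1];np.savez(f'pics/S{n}.npz',**S);np.savez(f'pics/T{n}.npz',**T)
C=np.array([.636,.0385]);v=s['tool_pos'][:2]-C;y=s['tool_rot'][:2,1];z=s['tool_rot'][:2,2]
print(s['tool_pos'],'radial',v@y,'tang',v@z,'yang',np.degrees(np.arctan2(y[1],y[0])),s['ft_force'])
a=np.hstack([cv2.resize(S['image'][110:210,210:310],(400,400),interpolation=cv2.INTER_CUBIC),cv2.resize(T['image'][125:245,185:305],(400,400),interpolation=cv2.INTER_CUBIC)]);cv2.imwrite(f'pics/c{n}.png',a)
E
python3 see.py 1
```

```text
clock: 10.32
tool_pos: [0.5442, 0.1153, 0.1845]
tool_rot: [[0.0, -0.856, 0.518], [-0.0, 0.518, 0.856], [-1.0, -0.0, 0.0]]
ft_force: [0.0, -0.4, 1.3]
grip_width: 0.004
[0.54423273 0.11526641 0.18445978] radial 0.11825529162788304 tang 0.018165871021070236 yang 148.81964703465746 [ 0.03499446 -0.4013405   1.29381936]
```

View pics/c1.png

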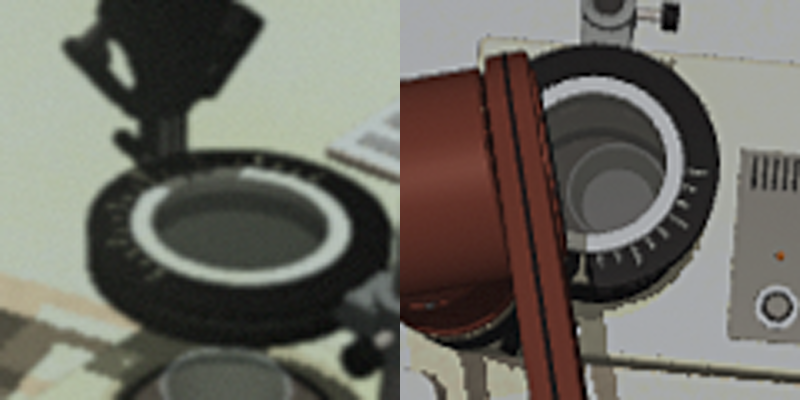

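```bash
python3 -m creep '[{"gripper":-1,"x":0,"y":0.003,"z":-0.0245,"ax":-0.067,"ay":0,"az":0},{"gripper":-1,"x":0,"y":0.003,"z":-0.0245,"ax":-0.067,"ay":0,"az":0},{"gripper":-1,"x":0,"y":0.003,"z":-0.0245,"ax":-0.067,"ay":0,"az":0},{"gripper":-1,"x":0,"y":0.003,"z":-0.0245,"ax":-0.067,"ay":0,"az":0},{"gripper":-1,"x":0,"y":0,"z":0,"ax":0,"ay":0,"az":0}]' 20
python3 see.py 2
```

```text
clock: 11.05
tool_pos: [0.5308, 0.0949, 0.1843]
tool_rot: [[0.0, -0.945, 0.328], [-0.0, 0.328, 0.945], [-1.0, -0.0, -0.0]]
ft_force: [-0.4, -0.0, -0.4]
grip_width: 0.003
[0.53082404 0.09493739 0.1842974 ] radial 0.11786932852251891 tang 0.018814461370627058 yang 160.85112720376932 [-0.37593869 -0.01022001 -0.41851204]
```

View pics/c2.png

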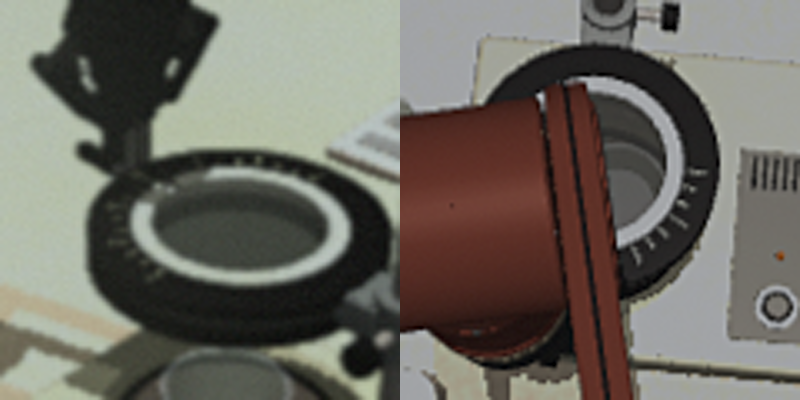

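```bash
python3 -m creep '[{"gripper":-1,"x":0,"y":0,"z":0.04,"ax":0,"ay":0,"az":0},{"gripper":-1,"x":0,"y":0,"z":0.06,"ax":0,"ay":0,"az":0},{"gripper":-1,"x":-0.16,"y":0,"z":0,"ax":0,"ay":0,"az":0},{"gripper":-1,"x":-0.16,"y":0,"z":0,"ax":0,"ay":0,"az":0},{"gripper":-1,"x":0,"y":0.1,"z":0.2,"ax":0,"ay":0,"az":0},{"gripper":-1,"x":0,"y":0.1,"z":0.2,"ax":0,"ay":0,"az":0},{"gripper":-1,"x":0,"y":0.1,"z":0.2,"ax":0,"ay":0,"az":0},{"gripper":-1,"x":0,"y":0.1,"z":0.2,"ax":0,"ay":0,"az":0},{"gripper":-1,"x":0,"y":0,"z":0,"ax":0,"ay":0,"az":0}]' 20
python3 see.py 3
```

```text
clock: 12.28
tool_pos: [0.5082, 0.345, 0.2638]
tool_rot: [[-0.001, -0.947, 0.321], [0.001, 0.321, 0.947], [-1.0, 0.001, 0.001]]
ft_force: [-0.2, 0.4, -0.1]
grip_width: -0.002
[0.50822009 0.34504536 0.263817  ] radial 0.21954770882067107 tang 0.24919152380231024 yang 161.24691954829896 [-0.16511723  0.35369418 -0.14843319]
```

View pics/c3.png

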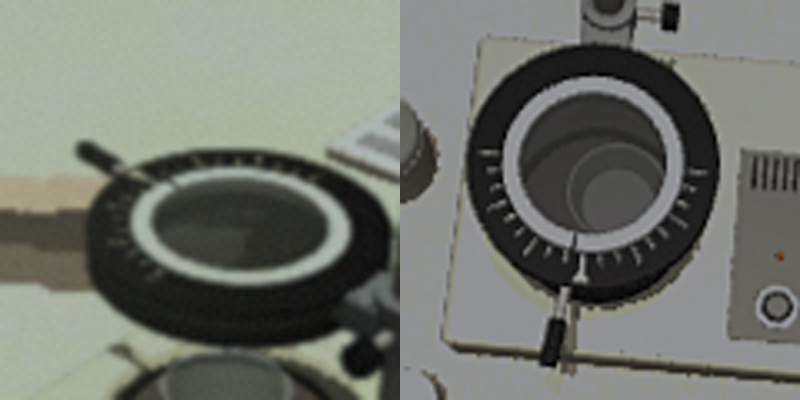

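```bash
cat > ang.py <<'E'
import sys
from plant import arm
from h import *
from scipy.ndimage import map_coordinates
N=int(sys.argv[1])
def avg(n):
    ds=[arm.get_image(n) for _ in range(N)];d=ds[0];g=np.mean([cv2.cvtColor(x['image'],cv2.COLOR_BGR2GRAY).astype(float) for x in ds],0);return d,g
th=np.arange(-60,60,.25)
def prof(d,g,C,r0,r1,z):
    out=0
    for r in np.arange(r0,r1,.001):
        a=np.radians(168.8-th)   # th>0: +y side
        P=np.c_[C[0]+r*np.cos(a),C[1]+r*np.sin(a),np.full(len(a),z)]
        uv=np.array([proj(d,p) for p in P]);out=out+map_coordinates(g,[uv[:,1],uv[:,0]],order=1)
    return out/len(np.arange(r0,r1,.001))
def peak(p,c,w):
    m=abs(th-c)<w;q=p[m]-np.percentile(p[m],25);q=np.clip(q,0,None);q[q<.3*q.max()]=0
    return (q*th[m]).sum()/q.sum()
from scipy.signal import find_peaks
for n,seed in(('top',(242,197)),('scene',(269,178))):
    d,g=avg(n);dd=dict(d,image=np.repeat(g[...,None],3,2).astype(np.uint8))
    c,st=ring(dd,seed);h=cv2.convexHull(c.astype(np.int32))[:,0]
    w=np.array([cast(d,p,.215) for p in h]);A=np.c_[2*w[:,:2],np.ones(len(w))];x=np.linalg.lstsq(A,(w[:,:2]**2).sum(1),rcond=None)[0];C=x[:2]
    print(n,'C',C.round(4),'R',np.sqrt(x[2]+C@C).round(4))
    p=prof(d,g,C,.068,.074,.214);k=find_peaks(p,prominence=6)[0]
    print(' ticks',[(float(th[i]),int(p[i])) for i in k],'zero',peak(p,0,4.5))
    p=-prof(d,g,C,.051,.058,.215);k=find_peaks(p,prominence=6)[0];print(' index dips',[(float(th[i]),int(-p[i])) for i in k],[round(peak(p,th[i],5),2) for i in k])
    p=-prof(d,g,C,.108,.132,.204);k=find_peaks(p,prominence=10)[0];print(' grip dips',[(float(th[i]),int(-p[i])) for i in k],[round(peak(p,th[i],6),2) for i in k])
    cv2.imwrite(f'pics/avg_{n}_{sys.argv[2]}.png',g)
E
python3 ang.py 4 a
```

```text
top C [0.6357 0.0395] R 0.0592
 ticks [(-49.0, 55), (-39.25, 59), (-29.5, 85), (-19.25, 45), (-10.0, 48), (0.75, 150), (10.0, 52), (20.75, 51), (30.5, 95), (40.25, 56), (50.75, 47)] zero 0.3664406918410235
 index dips [(7.25, 67)] [np.float64(7.25)]
 grip dips [(5.5, 16)] [np.float64(6.92)]
scene C [0.6364 0.0368] R 0.0597
 ticks [(-57.5, 55), (-27.5, 55), (1.25, 92), (12.25, 44), (21.75, 40), (31.25, 64), (41.0, 50), (50.5, 66)] zero 1.2404193914542347
 index dips [(7.5, 112), (32.5, 148)] [np.float64(7.37), np.float64(32.14)]
 grip dips [(-34.5, 68), (6.25, 35)] [np.float64(-36.21), np.float64(6.6)][ WARN:0@3.777] global loadsave.cpp:1063 imwrite_ Unsupported depth image for selected encoder is fallbacked to CV_8U.
```

```bash
python3 -m creep '[{"gripper":-1,"x":0,"y":-0.1,"z":-0.2,"ax":0,"ay":0,"az":0},{"gripper":-1,"x":0,"y":-0.1,"z":-0.2,"ax":0,"ay":0,"az":0},{"gripper":-1,"x":0,"y":-0.1,"z":-0.2,"ax":0,"ay":0,"az":0},{"gripper":-1,"x":0,"y":-0.1,"z":-0.2,"ax":0,"ay":0,"az":0},{"gripper":-1,"x":0,"y":0,"z":0,"ax":0,"ay":0,"az":0},{"gripper":-1,"x":0.16,"y":0,"z":0,"ax":0,"ay":0,"az":0},{"gripper":-1,"x":0.16,"y":0,"z":0,"ax":0,"ay":0,"az":0},{"gripper":-1,"x":0,"y":0,"z":-0.04,"ax":-0.067,"ay":0,"az":0},{"gripper":-1,"x":0,"y":0,"z":0,"ax":-0.067,"ay":0,"az":0},{"gripper":-1,"x":0,"y":0,"z":0,"ax":0,"ay":0,"az":0}]' 20
python3 - <<'E'
from plant import arm
import numpy as np
s=arm.get_state();C=np.array([.6357,.0390]);p=np.array([.5308,.0949])-C
y=s['tool_rot'][:2,1];z=s['tool_rot'][:2,2]
for a in(5.5,6,6.5):
    c,q=np.cos(np.radians(a)),np.sin(np.radians(a));t=C+np.array([[c,-q],[q,c]])@p
    d=t-s['tool_pos'][:2];print(a,t,'y',d@y/.25,'z',d@z/.25)
print(s['tool_pos'],np.degrees(np.arctan2(y[1],y[0])),s['clock'],s['ft_force'])
E
```

```text
clock: 14.02
tool_pos: [0.5357, 0.1099, 0.1843]
tool_rot: [[0.0, -0.974, 0.226], [0.0, 0.226, 0.974], [-1.0, 0.0, 0.0]]
ft_force: [-0.1, 0.2, 0.7]
grip_width: 0.002
5.5 [0.52592516 0.08458843] y 0.015074856945169126 z -0.10738387303043533
6 [0.52553151 0.08362874] y 0.015741915553509435 z -0.1114790482155727
6.5 [0.52514625 0.08266565] y 0.016373212068012934 z -0.11557988857852348
[0.53565886 0.1098899  0.18433982] 166.94895482994497 14.025 [-0.12248823  0.19611211  0.66532365]
```

```bash
python3 -m creep '[{"gripper":-1,"x":0,"y":0.016,"z":-0.03,"ax":0,"ay":0,"az":0},{"gripper":-1,"x":0,"y":0,"z":-0.02,"ax":0,"ay":0,"az":0},{"gripper":-1,"x":0,"y":0,"z":-0.016,"ax":0,"ay":0,"az":0},{"gripper":-1,"x":0,"y":0,"z":-0.016,"ax":0,"ay":0,"az":0},{"gripper":-1,"x":0,"y":0,"z":-0.016,"ax":0,"ay":0,"az":0},{"gripper":-1,"x":0,"y":0,"z":-0.014,"ax":0,"ay":0,"az":0},{"gripper":-1,"x":0,"y":0,"z":0,"ax":0,"ay":0,"az":0},{"gripper":-1,"x":0,"y":0,"z":0,"ax":0,"ay":0,"az":0}]' 20
python3 -m creep '[{"gripper":-1,"x":0,"y":0,"z":0.04,"ax":0,"ay":0,"az":0},{"gripper":-1,"x":0,"y":0,"z":0.06,"ax":0,"ay":0,"az":0},{"gripper":-1,"x":-0.16,"y":0,"z":0,"ax":0,"ay":0,"az":0},{"gripper":-1,"x":-0.16,"y":0,"z":0,"ax":0,"ay":0,"az":0},{"gripper":-1,"x":0,"y":0.1,"z":0.2,"ax":0,"ay":0,"az":0},{"gripper":-1,"x":0,"y":0.1,"z":0.2,"ax":0,"ay":0,"az":0},{"gripper":-1,"x":0,"y":0.1,"z":0.2,"ax":0,"ay":0,"az":0},{"gripper":-1,"x":0,"y":0.1,"z":0.2,"ax":0,"ay":0,"az":0},{"gripper":-1,"x":0,"y":0,"z":0,"ax":0,"ay":0,"az":0}]' 20
python3 ang.py 4 b; python3 see.py 4
```

```text
clock: 15.02
tool_pos: [0.5257, 0.0826, 0.1843]
tool_rot: [[0.0, -0.974, 0.226], [-0.0, 0.226, 0.974], [-1.0, -0.0, -0.0]]
ft_force: [-0.6, -0.1, -0.2]
grip_width: -0.004
clock: 16.15
tool_pos: [0.477, 0.3291, 0.2641]
tool_rot: [[-0.001, -0.976, 0.22], [0.001, 0.22, 0.976], [-1.0, 0.001, 0.001]]
ft_force: [0.6, -0.3, -0.4]
grip_width: 0.0
top C [0.6358 0.0396] R 0.0591
 ticks [(-49.0, 56), (-39.5, 60), (-29.75, 86), (-19.25, 46), (-10.0, 49), (0.5, 151), (10.0, 52), (20.75, 51), (30.5, 95), (40.25, 55), (50.75, 46)] zero 0.3092502788368806
 index dips [(0.25, 69)] [np.float64(0.83)]
 grip dips [(-1.25, 16)] [np.float64(0.39)]
scene C [0.6363 0.0369] R 0.0598
 ticks [(-57.75, 56), (-27.5, 55), (1.5, 93), (12.25, 44), (21.5, 39), (31.25, 64), (41.0, 50), (50.5, 65)] zero 1.2476089466932767
 index dips [(1.25, 109), (32.5, 149)] [np.float64(1.28), np.float64(32.16)]
 grip dips [(-34.75, 68), (-0.5, 35)] [np.float64(-36.16), np.float64(-0.11)]
[0.47939555 0.32357814 0.2644042 ] radial 0.21733100721749324 tang 0.24199531916569525 yang 166.8553368790837 [-0.56402956  0.33557951  0.17259916][ WARN:0@3.669] global loadsave.cpp:1063 imwrite_ Unsupported depth image for selected encoder is fallbacked to CV_8U.
```

View pics/c4.png

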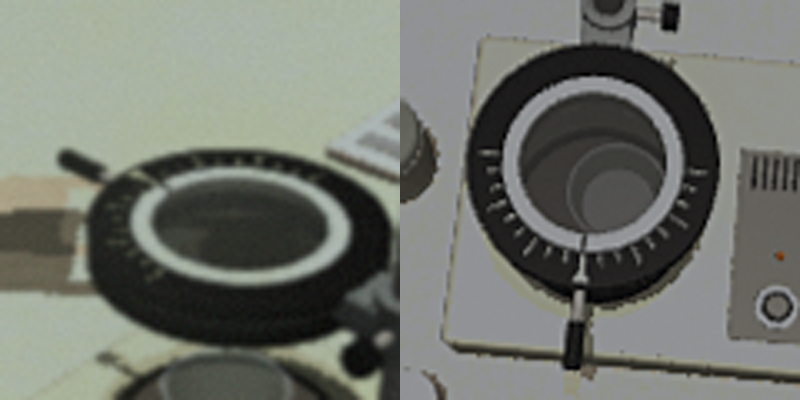

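```bash
python3 - <<'E'
from h import *
for n,a,b in(('top','top0','T4'),('scene','scene0','S4')):
    A=np.load(f'pics/{a}.npz')['image'];B=np.load(f'pics/{b}.npz')['image'];D=cv2.absdiff(A,B).max(2)
    cv2.imwrite(f'pics/d_{n}.png',np.hstack([B[90:280,140:390],cv2.merge([D]*3)[90:280,140:390]]) if n=='top' else np.hstack([B[130:330,120:370],cv2.merge([D]*3)[130:330,120:370]]))
a=[cv2.imread(f'pics/d_{n}.png') for n in('top','scene')]
cv2.imwrite('pics/d4.png',cv2.resize(np.vstack(a),(750,585)))
E
```

View pics/d4.png

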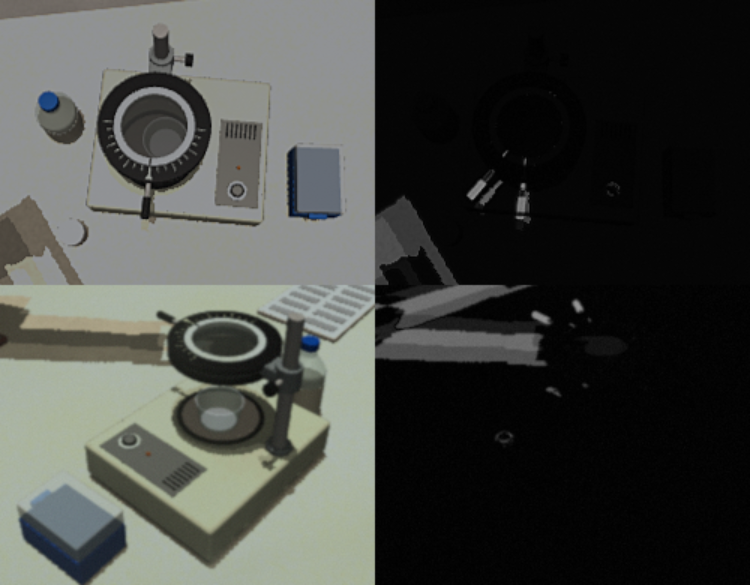

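The difference pictures show changes only at the lever and its shadow, the switch cap (it sits lower) and the arm's shadow. The dish, bottle, tip box and jar haven't moved. I'm handing the job in.

```bash
python3 - <<'E'
from plant import arm
print(arm.sign_off(),arm.get_state()['clock'])
E
```

```text
the job is handed in; nothing more can be done
the job is handed in; nothing more can be done
```

The lamp switch is pressed home and the analyser's index line stands at the zero mark. I handed the job in at about 17 s of the 43 s allowed.

- **Switch (done first):** I pressed it straight down with the shut fingertips until it stopped hard, with the TCP 76.0 mm above the bench. That is the full 6 mm of travel. The force reading rose to about 15 N at the stop, and later pictures show the cap sitting lower.
- **Analyser:** I pushed the lever round with the outside of a finger in two stages, backing off after each to measure.

| View | Zero mark | Index line | Grip |
|---|---|---|---|
| Top camera | 0.3–0.55° | 0.8° | 0.4° |
| Scene camera | 1.25° | 1.3° | -0.1° |

- **Agreement:** In both views the index line is within about 0.5° of the zero mark. The scene camera's grip reading disagrees by about 1.3°. I put that down to its slanted view of the grip and did not check further.
- **Other objects:** Comparing start and end pictures, the dish, bottle, tip box and jar show no movement. The arm stood clear of everything at hand-in.

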